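# Close the screen-gluing clamp on a phone

## Robot

A 6-joint arm with a two-finger parallel gripper is mounted at the origin on the work surface; the furniture and walls round the work are solid. World frame = base frame: x ahead of the robot, y to its left, z up, the work surface at z = 0. Lengths are in m, angles in rad, forces in N, time in s.
With the tool pointing down it reaches from about 0.275 to 0.85 m from the base axis. Payload 5.2 kg.
Tool frame: the origin (TCP) lies on the centre line of the jaws, within the pads' length; the fingertips stand 19 mm ahead of it and the grasp point (between the pads) is the TCP; z points along the fingers, y is the line along which they close (so a half turn about z gives the same grasp; the last joint's range is limited). The gripper opens to 85 mm and grips with 20 to 120 N. Pads are 22 mm wide; open, the fingers measure 114 mm over their backs; the gripper's body (76 mm by 85 mm) begins 54 mm behind the grasp point. The pads swing forward as they close: fully open they stand 13 mm farther back than shut.
Start: joints at [0.98, 0.259, 1.535, -0, 1.348, -0.203], TCP at [0.208, 0.509, 0.25] pointing down, gripper open.
Joint ranges: [-3.14, 3.14], [-0.91, 2.08], [0.19, 2.58], [-1.22, 4.36], [0.22, 2.71], [-3.12, 3.12]. Speed limits (rad/s): [2.57, 2.57, 3.14, 3.14, 3.14, 3.14].

## Interface

Orientations are given as [roll, pitch, yaw] about the fixed x, y, z axes, in that order (R = Rz(yaw) Ry(pitch) Rx(roll)).
In Python, from station import observe, imaging, ticket gives the robot as it stands.
- The arm moves only by the tool step_arm, never from a script. Its argument "moves" is a list of rows, each a list of 2 entries, a list of its own where there are three numbers: the shift along the world's x, y, z in mm, then the turn about the world's z in rad. In form: [[[x, y, z], turn], ...]. A call has 1 to 8 rows; each row shifts and turns the commanded pose from where the row before left it; what a row does not reach is not made up. A row lasts 1/10 s, in which the tool goes at most 50 mm and 8.59 degrees, less where a joint would pass 70% of its speed; a pose out of reach is approached as far as the arm can. A call is refused whole if a number of a shift passes 50 or a number of a turn 0.15, either way. A call with a gripper value outside its range is refused whole. "claw" is the closure in counts, from 0 (fully open) to 255 (shut), set as the call begins (left out, the last holds). The fingers move at their own pace and stop on an object; "force" is the grip in N (left out, the last holds). Time passes only in rows, so rows that do not move let the fingers close. It gives the time, the measured TCP pose, the force, the opening and the grip force at its end, in the units of the state.
- observe(): the state, without advancing time (a new reading comes with each control period).
- imaging.grab_frame(name): name is "side" or "top" or "wrist"; returns the picture (480x640x3 uint8, red, green, blue); there is no depth.
- imaging.camera_model(name): a dict with "mtx" (3x3 intrinsics, pixels), "D" ([k1, k2, p1, p2, k3] as OpenCV has them; the pictures are not rectified), "world_to_cam" (4x4, takes a point from world to camera coordinates). Camera axes: x right, y up, looking along -z (the intrinsics and any distortion apply to the point x, -y, -z); pixel columns grow to the right and rows downward; lengths in m; the calibration is good to about 2 mm. A picture is of the moment at which its call begins: read the wrist's pose just before it. camera_model takes no time and is no camera call; for the wrist camera it gives the pose at the moment of the call.
- ticket.sign_off(): hands the job in; it is judged then, once.
The state is a dict: "time": time; "joint_positions": joint angles; "joint_velocities": joint speeds; "joint_efforts": joint torques, N m; "tool_pos": TCP position; "eef_rot": TCP orientation; "wrist_force": force on the tool from outside, world axes, zero at the start; "torque": the same for the moment, N m; "opening": finger opening in m; "grip_force": force on a finger pad.
Only numpy, scipy, OpenCV 4.12 (cv2) and the standard library are available. Lean on these libraries where they do the work, as an engineer would, in place of code of your own. Each camera call takes 0.05 s, during which the arm holds its last target. There are 200 camera calls.

## Task

A phone with a freshly glued screen lies in the gluing clamp. Push the raised clamp strap over with a finger until its rubber foot rests on the phone, without slamming it, then push the red cam lever all the way down so that its hooks lock the strap. Do not touch or shift the phone, leave the things lying around where they are, and finish with the hand clear.

Things in the scene. Friction and masses are not known exactly. Their poses are not given: they have to be found in the camera images.
- nest (a point): Centre of the clamp's phone bed, 13 mm above the table. Its axes are the clamp's: x along the phone and both hinge axes, z up; the strap's hinge is on the +y side, the red lever on the -y side. The clamp is a black plate fixed to the table, x -84 to 84, y -92 to 80 mm, 10 mm thick; the phone lies on a blue-grey bed between four corner stops.
- strap_hinge (a point): Middle of the strap's hinge axis, 60 mm to +y of the nest's centre and 44 mm above the table, between two 22 mm wide posts that rise to 55 mm. Axes as the nest's; the hinge axis is x.
- strap (a joint): Strap angle, rad: 0 = locked, level over the phone, pointing to the clamp's -y; about 0.036 = foot just touches the phone; 1.57 = upright; starts 1.75 to 2.15, leaning back over +y (end 2.2; stop at -0.015). Stiff hinge: stays at any angle, 1 to 2 N at its end. Silver bar 26 x 6 mm, 134 mm from hinge to cross pin; its outer face looks up when shut, to +y when open.
- strap_pad (a point): Centre of the push pad (black rubber, 22 x 28 mm) on the strap's outer face, 86 mm from the hinge axis, 4 mm off the strap's mid-plane. z = outward normal of that face, y = along the strap toward the hinge. 60 mm from the hinge a steel plunger head, 12 mm across, stands up to 7 mm out of that face.
- strap_end (a point): Middle of the steel cross pin (8 mm thick, 52 mm long) at the strap's free end, 134 mm from the hinge axis. The strap is 14 mm wide over its last 32 mm.
- foot: Sprung pressure foot under the strap, 64 x 44 mm, grey plate with black rubber sole, 60 mm from the strap's hinge axis; origin on the strap's mid-plane, sole 23 mm below it. It gives up to 6 mm under 3 to 27 N and presses the phone with about 9 N when the clamp is locked.
- lever_pivot (a point): Middle of the cam lever's pivot axis, 74 mm to -y of the nest's centre, 24 mm above the table. Axes as the nest's; the pivot axis is x.
- lever (a joint): Lever angle, rad: 0 = up, leaning 60 degrees above level toward the clamp's -y; 1.134 = fully down, locked, 5 degrees below level. Starts 0 to 0.12, stays where left; 1 to 4 N at the grip. Its two steel hooks go over the strap's cross pin as it goes down. Down too early they block the pin; if the strap stands above about 0.1 they miss it.
- lever_pad (a point): Point on the ribbed upper face of the red plastic grip, 62 mm from the pivot axis, 5.5 mm off the lever's mid-plane. The grip is 36 mm wide, 10 mm thick, from 32 to 78 mm from the pivot. Its axes equal the clamp's at lever 0 and turn about x with the lever, so take the face's direction from the joint value.
- phone: Telephone with a blue case, 150 x 74 x 10 mm, screen up, loose in the nest with about 1.5 mm play; origin at the centre of its underside, x along its length. Not to be touched by the robot.
- screwdriver_black: Black precision screwdriver, 136 x 11 x 11 mm, lying near the hinge side; bystander, to be left alone.
- tape_roll: Roll of yellow tape lying flat, 60 mm across, 18 mm high, near the lever; bystander, to be left alone.
- battery_pack: Flat battery pack 36 x 46 x 7 mm, near the lever; bystander, to be left alone.
- usb_adapter: White USB wall adapter, 63 x 34 x 26 mm, on the hinge side; bystander, to be left alone.

How it is judged:
On the way, in this order (a step that is already met when the one before it is completed fails the run):
1. the strap is over, its foot resting on the phone, while the lever is still up (value of joint strap below 0.07 rad and value of joint lever below 0.3 rad), for 0.2 s.
2. the lever is fully down and its hooks hold the strap (value of joint lever above 1.05 rad and value of joint strap below 0.02 rad), for 0.2 s.
At the end, for the whole second after the job is handed in: The lever is down (above 1.05 of 1.134 rad), the strap is locked level (below 0.02 rad) and its foot presses the phone with more than 5 N; the phone lies in its nest (within 5 mm of its centre, not raised by 4 mm) and the four bystanders are within 12 mm of where they lay (all of step 2 and contact force between foot and phone above 5 N and x of phone in the frame of nest between -0.005 and 0.005 m and y of phone in the frame of nest between -0.005 and 0.005 m and z of phone in the frame of nest below 0.004 m and not (distance of screwdriver_black from where it was at the start of the episode above 0.012 m) and not (distance of tape_roll from where it was at the start of the episode above 0.012 m) and not (distance of battery_pack from where it was at the start of the episode above 0.012 m) and not (distance of usb_adapter from where it was at the start of the episode above 0.012 m)); the robot touches nothing.
It fails at once if the robot touches the phone (more than 1 N) (contact force between any of the arm, the fingers and phone above 1 N).
It fails at once if the phone is lifted or shifted in its nest by more than 8 mm (distance of phone from where it was at the start of the episode above 0.008 m).
It fails at once if the strap is slammed: its foot hits the phone with more than 40 N (contact force between foot and phone above 40 N).
It fails at once if a bystander is lifted, carried or pushed more than 15 mm (distance of any of screwdriver_black, tape_roll, battery_pack, usb_adapter from where it was at the start of the episode above 0.015 m).
It also fails if it takes over 42 s, if anything falls off the work surface, if the arm or the gripper's body presses on something with over 40 N, if the wrist force passes 120 N, or if a joint passes its speed limit or range.

## Working session

There is one attempt and no reset: what is moved stays moved. The work goes in short steps, Python scripts to look and compute and a tool call to move; the robot and the scene stay as the last step left them, time stands still between calls to the robot, and variables do not carry over. Pictures are saved under pics/ and viewed, at most 10 in all, crops included, and the job is handed in when it is done.

Besides the shell and the picture viewer there is one more tool, called after ">>>" by a JSON object that holds its "fn" and its "kwargs". step_arm: Moves the arm, as the interface text tells. Its arguments: {"type":"object","properties":{"moves":{"type":"array","items":{"type":"array"}},"claw":{"type":"number"},"force":{"type":"number"}},"required":["moves"]}

```bash
mkdir -p pics; ls; python3 - <<'E'
from station import observe, imaging
import cv2
for n in("side","top"):
    cv2.imwrite(f"pics/{n}0.png",imaging.grab_frame(n)[...,::-1])
    m=imaging.camera_model(n);print(n,m)
print(observe())
E
```

```text
pics
side {'mtx': array([[439.93849224,   0.        , 320.24170571],
       [  0.        , 439.93849224, 242.81151207],
       [  0.        ,   0.        ,   1.        ]]), 'D': array([-0.04825796,  0.        ,  0.        ,  0.        ,  0.        ]), 'world_to_cam': array([[-0.95575286, -0.29300411, -0.02617351,  0.53849209],
       [ 0.08172032, -0.34992586,  0.93320613, -0.09546748],
       [-0.28259202,  0.88977552,  0.35838703, -0.94960586],
       [ 0.        ,  0.        ,  0.        ,  1.        ]])}
top {'mtx': array([[577.71998354,   0.        , 313.70081482],
       [  0.        , 577.71998354, 243.2340468 ],
       [  0.        ,   0.        ,   1.        ]]), 'D': array([0.04450909, 0.        , 0.        , 0.        , 0.        ]), 'world_to_cam': array([[ 0.00936527, -0.99991235,  0.00935856,  0.1877561 ],
       [ 0.99737069,  0.01001323,  0.07177356, -0.49764639],
       [-0.07186098,  0.00866177,  0.99737705, -1.30696247],
       [ 0.        ,  0.        ,  0.        ,  1.        ]])}
{'time': 0.1, 'joint_positions': array([ 9.80207570e-01,  2.59301007e-01,  1.53596894e+00,  2.07064877e-05,
        1.34801116e+00, -2.02797948e-01]), 'joint_velocities': array([-0.00031483, -0.00140454, -0.00308192, -0.00023833, -0.00184256,
       -0.00050558]), 'joint_efforts': array([ 1.02014921e-03, -4.46973717e+01, -2.91248488e+01, -2.14011011e-04,
        6.17429716e-03,  1.50048584e-05]), 'tool_pos': array([0.20769903, 0.50879807, 0.24954307]), 'eef_rot': array([-3.13994286e+00, -3.59846657e-04,  2.75379696e+00]), 'wrist_force': array([-0.70279633,  0.05996554, -0.14163031]), 'torque': array([-0.01908614,  0.01233877,  0.00349804]), 'grip_force': 0.0, 'opening': 0.08531652775226324}
```

View pics/top0.png

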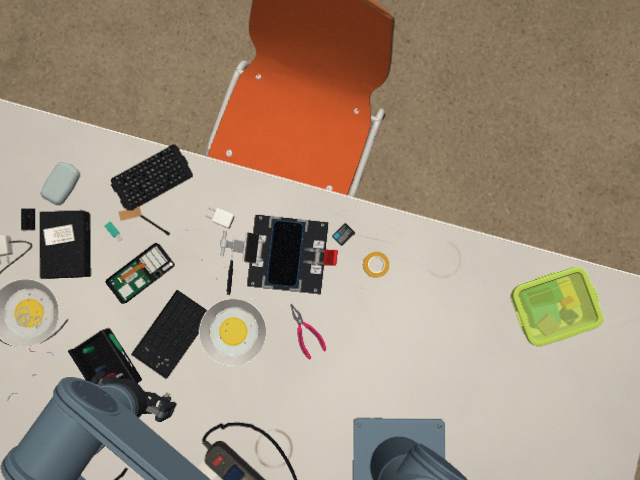

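View pics/side0.png

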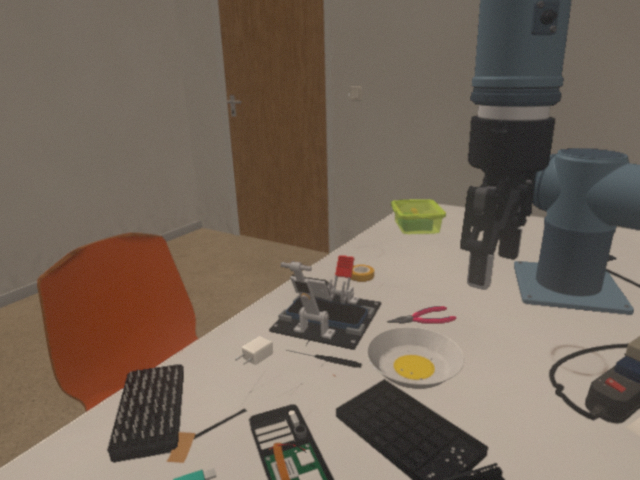

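Top view: clamp at about (287,254), nearly aligned with the world axes. The strap hinge is on the left (+y) with the strap end at (222,243), and the red lever is at (331,257). USB adapter (221,217), screwdriver (230,277), tape (376,264), battery (344,234). Side view: strap pin at about (296,268), red grip (345,266).

```bash
cat > h.py <<'E'
import numpy as np,cv2
from station import observe, imaging
def ray(n,u,v,m=None):
    m=m or imaging.camera_model(n)
    x,y=cv2.undistortPoints(np.array([[[u,v]]],float),m["mtx"],m["D"])[0,0]
    W=m["world_to_cam"];R=W[:3,:3]
    return -R.T@W[:3,3], R.T@np.array([x,-y,-1.])
def plane(n,u,v,z,m=None):
    o,d=ray(n,u,v,m); return o+d*(z-o[2])/d[2]
def tri(*rays):
    A=0;b=0
    for o,d in rays:
        d=d/np.linalg.norm(d);P=np.eye(3)-np.outer(d,d);A=A+P;b=b+P@o
    p=np.linalg.solve(A,b)
    return p,[np.linalg.norm(np.cross(p-o,d/np.linalg.norm(d))) for o,d in rays]
def px(n,p,m=None):
    m=m or imaging.camera_model(n);c=m["world_to_cam"]@np.r_[p,1]
    return cv2.projectPoints(np.array([[c[0],-c[1],-c[2]]]),np.zeros(3),np.zeros(3),m["mtx"],m["D"])[0].ravel()
E
python3 - <<'E'
from h import *
t=cv2.imread("pics/top0.png");s=cv2.imread("pics/side0.png")
a=cv2.resize(t[195:305,200:400],None,fx=4,fy=4,interpolation=cv2.INTER_CUBIC)
b=cv2.resize(s[250:370,230:390],None,fx=5,fy=5,interpolation=cv2.INTER_CUBIC)
cv2.imwrite("pics/tc.png",a);cv2.imwrite("pics/sc.png",b)
for n,im in(("top",t),("side",s)):
    h=cv2.cvtColor(im,cv2.COLOR_BGR2HSV)
    m=((h[...,0]<5)|(h[...,0]>174))&(h[...,1]>170)&(h[...,2]>80)
    k,l,st,c=cv2.connectedComponentsWithStats(m.astype(np.uint8))
    print(n,[(st[i].tolist(),c[i].round(1)) for i in range(1,k) if st[i,4]>40])
E
```

```text
top [([323, 249, 15, 16, 196], array([329.8, 257. ]))]
side [([337, 266, 14, 10, 70], array([342.3, 270.8]))]
```

View pics/tc.png

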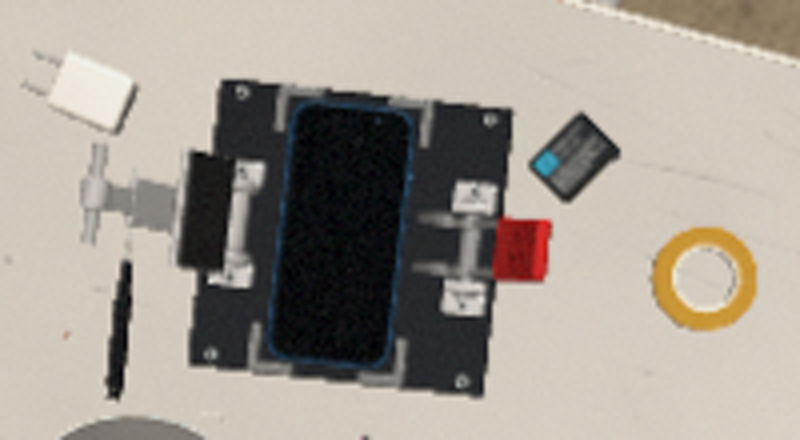

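View pics/sc.png

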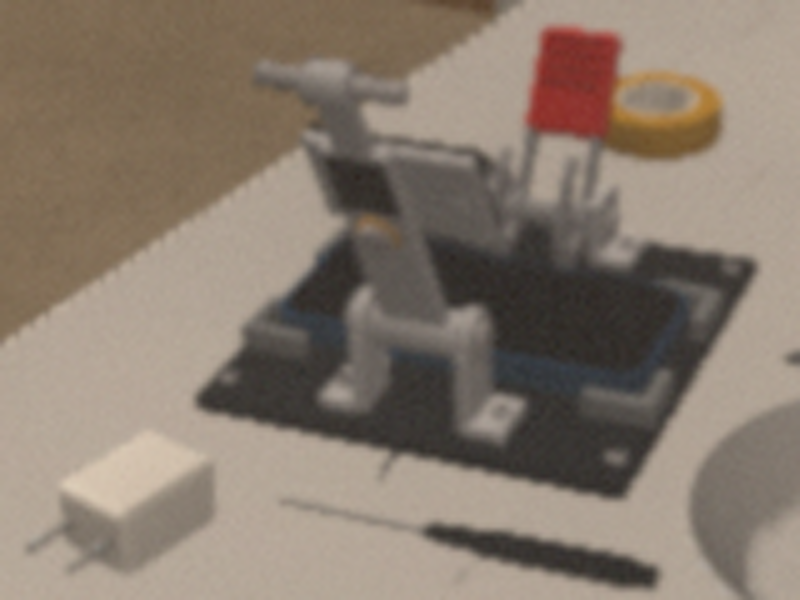

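Crops: plate corners in the top crop are at (219,80), (512,108), (483,396) and (190,366). The pin is at (92,193) top and (330,80) side, and the grip's ends at about (494..548, 250) top.

```bash
python3 - <<'E'
from h import *
T=lambda u,v:(u/4+200-.375,v/4+195-.375)
S=lambda u,v:(u/5+230-.4,v/5+250-.4)
loc=np.array([[84,80],[84,-92],[-84,-92],[-84,80]])/1e3  # x,y clamp
W=[];
for c in[(219,80),(512,108),(483,396),(190,366)]: W.append(plane("top",*T(*c),.010)[:2])
W=np.array(W);print(W.round(4))
Ws=[plane("side",*S(*c),.010)[:2] for c in [(198,403),(755,262),(622,496)]]; print(np.round(Ws,4)) # +x+y, -x-y, -x+y
a=loc-loc.mean(0);b=W-W.mean(0)
yaw=np.arctan2((a[:,0]*b[:,1]-a[:,1]*b[:,0]).sum(),(a*b).sum())
R=np.array([[np.cos(yaw),-np.sin(yaw)],[np.sin(yaw),np.cos(yaw)]])
nest=W.mean(0)-R@loc.mean(0);print("yaw",yaw,"nest",nest,"res",((loc@R.T+nest-W)*1e3).round(1))
w2c=lambda p:np.r_[R.T@(p[:2]-nest),p[2]]
def both(n,t,s):
    p,e=tri(ray("top",*T(*t)),ray("side",*S(*s)));print(n,p.round(4),"clamp",w2c(p).round(4),np.round(e,4))
    return w2c(p)
q=both("pin",(92,193),(332,82)); print("strap angle",np.arctan2(q[2]-.044,-(q[1]-.060)),np.hypot(q[2]-.044,q[1]-.06))
g=both("gripcentre",(522,250),(575,82)); print("lever", np.pi/3-np.arctan2(g[2]-.024,-(g[1]+.074)),np.hypot(g[2]-.024,g[1]+.074))
for n,c,z in[("usb1",(70,52),.026),("usb2",(137,85),.026),("usb3",(115,132),.026),("scr tip",(128,232),.005),("scrend",(113,395),.005),("tape",(704,279),.018),("bat1",(582,112),.007),("bat2",(532,165),.007),("bat3",(568,200),.007),("bat4",(620,153),.007)]:
    print(n,(w2c(plane("top",*T(*c),z))*1e3).round(0))
E
```

```text
[[0.5611 0.3301]
 [0.5467 0.1608]
 [0.3808 0.1762]
 [0.3964 0.3439]]
[[0.5565 0.3397]
 [0.3787 0.1846]
 [0.3942 0.3569]]
yaw -0.08843276038898497 nest [0.4717983  0.25870797] res [[ 1.4  0.9]
 [ 0.7 -1.2]
 [-0.8 -1.7]
 [-1.2  1.9]]
pin [0.4834 0.3788 0.163 ] clamp [0.001  0.1206 0.163 ] [0.0007 0.0007]
strap angle 2.0419020404811876 0.13357589234987352
gripcentre [0.4612 0.1565 0.0689] clamp [-0.0016 -0.1028  0.0689] [0.0007 0.0007]
lever 0.0464767676323925 0.053295899441953086
usb1 [ 88. 163.  26.]
usb2 [ 73. 123.  26.]
usb3 [ 45. 133.  26.]
scr tip [-10. 122.   5.]
scrend [-103.  121.    5.]
tape [  -5. -209.   18.]
bat1 [  85. -132.    7.]
bat2 [  52. -106.    7.]
bat3 [  34. -128.    7.]
bat4 [  64. -156.    7.]
```

>>> {"fn": "step_arm", "kwargs": {"claw": 255, "force": 40, "moves": [[[30, -8, 0], -0.145], [[35, -11, 0], -0.145], [[35, -11, 0], -0.145], [[35, -11, 0], -0.145], [[35, -11, 0], -0.145], [[35, -11, 0], -0.145], [[35, -11, 0], -0.145], [[30, -8, 0], -0.145]]}}

```text
time: 0.9
tool_pos: [0.4796, 0.4261, 0.2496]
eef_rot: [-3.141, 0.001, 1.587]
wrist_force: [-0.0, 1.0, -0.0]
opening: -0.0001
grip_force: 0.0
```

>>> {"fn": "step_arm", "kwargs": {"moves": [[[8, 0, -25], -0.11], [[0, 0, -35], 0], [[0, 0, -20], 0], [[0, 0, 0], 0], [[0, 0, 0], 0]]}}

```text
time: 1.4
tool_pos: [0.4859, 0.4272, 0.1702]
eef_rot: [-3.141, 0.001, 1.484]
wrist_force: [0.3, -0.6, 1.3]
opening: -0.0004
grip_force: 0.0
```

```bash
python3 - <<'E'
from h import *
s=imaging.grab_frame("side")[...,::-1]
cv2.imwrite("pics/s1.png",cv2.resize(s[150:350,210:410],None,fx=3,fy=3,interpolation=cv2.INTER_CUBIC))
E
```

```text
(no output)
```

View pics/s1.png

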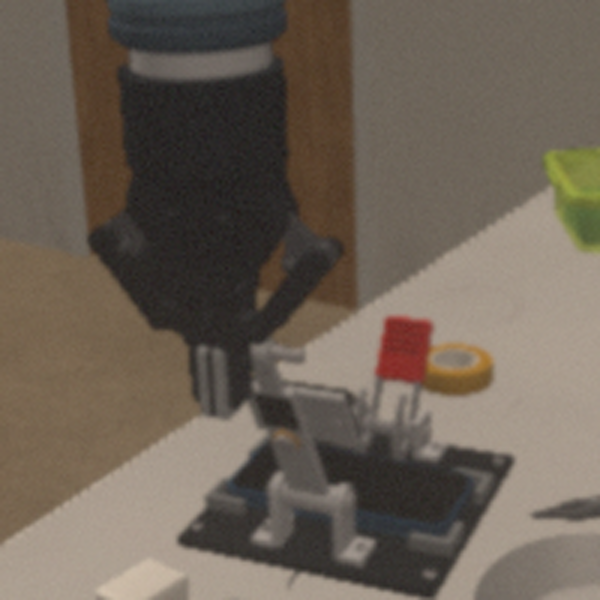

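```bash
python3 - <<'E'
from h import *
o=observe();p=o["tool_pos"]
for q in(p-[0,0,.019],np.array([.4834,.3788,.163])):print("side",px("side",q),((px("side",q)-[210,150])*3).round())
t=imaging.grab_frame("top")[...,::-1]
cv2.imwrite("pics/t1.png",cv2.resize(t[195:305,200:350],None,fx=4,fy=4,interpolation=cv2.INTER_CUBIC))
E
```

```text
side [282.68515384 285.36893979] [218. 406.]
side [295.55281771 265.99016859] [257. 348.]
```

View pics/t1.png

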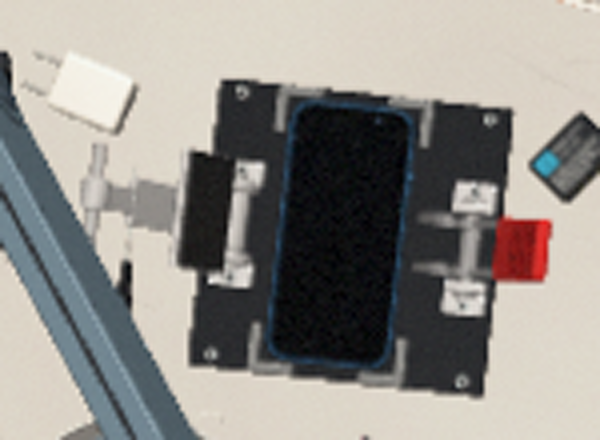

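Side: the finger stands just on the hinge side of the pin, in line with it, so the pin's left half is hidden. Top: the scene is unchanged. Now I push along clamp -y.

>>> {"fn": "step_arm", "kwargs": {"moves": [[[-1, -13, 0], 0], [[-1, -13, 0], 0], [[-1, -13, 0], 0], [[-1, -13, 0], 0], [[-1, -13, 0], 0], [[-1, -13, 0], 0], [[-1, -12, 0], 0], [[-2, -12, 0], 0]]}}

```text
time: 2.3
tool_pos: [0.477, 0.3239, 0.1702]
eef_rot: [3.141, 0.0, 1.483]
wrist_force: [0.5, 1.8, -0.3]
opening: -0.0001
grip_force: 0.5
```

```bash
python3 - <<'E'
from h import *
o=observe();print(o["tool_pos"],o["wrist_force"])
s=imaging.grab_frame("side")[...,::-1]
cv2.imwrite("pics/s2.png",cv2.resize(s[150:350,210:410],None,fx=3,fy=3,interpolation=cv2.INTER_CUBIC))
E
```

```text
[0.47703728 0.32389502 0.17021834] [ 0.49184604  1.78632972 -0.31591768]
```

View pics/s2.png

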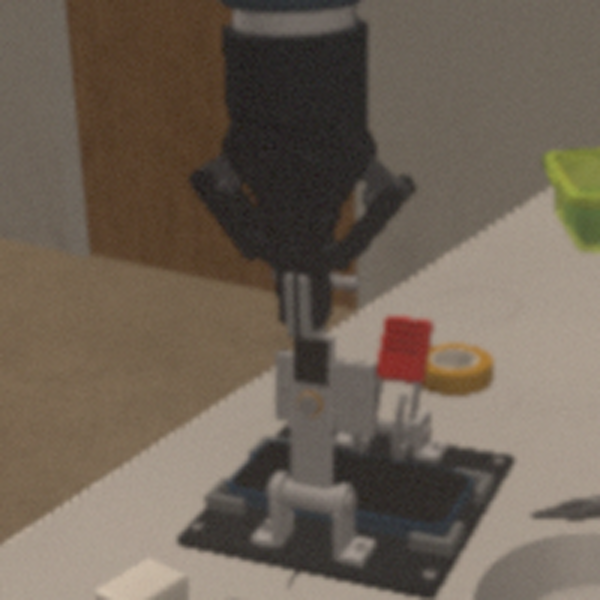

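Strap is upright with the finger on the pin (side crop about (300,300)), about 1.8 N. Now I follow the arc.

>>> {"fn": "step_arm", "kwargs": {"moves": [[[-1, -14, -5], 0], [[-1, -12, -8], 0], [[-1, -13, -7], 0], [[-1, -13, -8], 0], [[-1, -10, -10], 0], [[-1, -11, -11], 0], [[-0.5, -5, -8], 0], [[-0.5, -5, -9], 0]]}}

```text
time: 3.15
tool_pos: [0.4697, 0.2415, 0.1034]
eef_rot: [-3.141, 0.0, 1.483]
wrist_force: [-0.3, 0.4, 0.4]
opening: 0.0001
grip_force: 0.3
```

>>> {"fn": "step_arm", "kwargs": {"moves": [[[0, -3, -8], 0], [[0, -3, -8], 0], [[0, -2, -5], 0], [[0, -1, -3], 0], [[0, 0, -3], 0], [[0, 0, -2], 0], [[0, 0, 0], 0]]}}

```text
time: 3.85
tool_pos: [0.47, 0.2333, 0.0752]
eef_rot: [3.142, -0.0, 1.484]
wrist_force: [0.2, -0.5, -1.1]
opening: 0.0005
grip_force: 0.0
```

```bash
python3 - <<'E'
from h import *
o=observe();print(o["tool_pos"],o["wrist_force"])
s=imaging.grab_frame("side")[...,::-1]
cv2.imwrite("pics/s3.png",cv2.resize(s[200:350,230:390],None,fx=4,fy=4,interpolation=cv2.INTER_CUBIC))
E
```

```text
[0.46997726 0.23329272 0.07520235] [ 0.16793058 -0.51255607 -1.05153004]
```

View pics/s3.png

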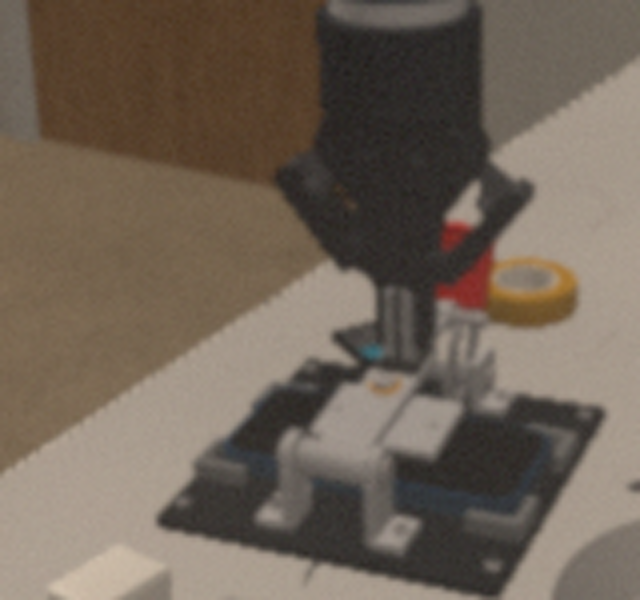

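Side: the strap lies nearly level with the finger on its pad (about (405,350)), and the lever is still up. I keep lowering gently until the foot pushes back.

>>> {"fn": "step_arm", "kwargs": {"moves": [[[0, 0, -1], 0], [[0, 0, -1], 0], [[0, 0, -1], 0], [[0, 0, 0], 0]]}}

```text
time: 4.3
tool_pos: [0.47, 0.2332, 0.0722]
eef_rot: [-3.142, -0.0, 1.484]
wrist_force: [0.2, 0.3, 0.1]
opening: 0.0
grip_force: 0.0
```

>>> {"fn": "step_arm", "kwargs": {"moves": [[[0, 0, -1], 0], [[0, 0, -1], 0], [[0, 0, 0], 0]]}}

```text
time: 4.6
tool_pos: [0.4699, 0.2331, 0.0702]
eef_rot: [-3.141, 0.0, 1.484]
wrist_force: [-0.6, -0.2, -0.1]
opening: -0.0
grip_force: 0.0
```

>>> {"fn": "step_arm", "kwargs": {"moves": [[[0, 0, -1], 0], [[0, 0, -1], 0], [[0, 0, 0], 0]]}}

```text
time: 4.9
tool_pos: [0.47, 0.2331, 0.0683]
eef_rot: [-3.142, 0.0, 1.484]
wrist_force: [0.1, -1.2, 1.9]
opening: 0.0001
grip_force: 0.7
```

```bash
python3 - <<'E'
from h import *
print(observe()["wrist_force"])
s=imaging.grab_frame("side")[...,::-1];print(observe()["wrist_force"])
t=imaging.grab_frame("top")[...,::-1];print(observe()["wrist_force"])
a=cv2.resize(s[270:350,280:360],None,fx=7,fy=7,interpolation=cv2.INTER_CUBIC)
cv2.imwrite("pics/c4.png",a);cv2.imwrite("pics/t4.png",t)
n=np.array([.4718,.2587]);
for k,th in(("0",0),(".036",.036),(".1",.1),(".2",.2)):
    for xx in(-.026,.026):
        y=.06-.134*np.cos(th);q=np.r_[n+[.996*xx+.0883*y,-.0883*xx+.996*y],.044+.134*np.sin(th)]
        print(k,xx,((px("side",q)-[280,270])*7).round())
E
```

```text
[ 0.10880609 -1.20783956  1.89504865]
[-0.31110028 -0.8269406   1.39362934]
[-0.67995052 -0.81460933  1.19999819]
0 -0.026 [498. 100.]
0 0.026 [330.  74.]
.036 -0.026 [497.  85.]
.036 0.026 [330.  60.]
.1 -0.026 [497.  59.]
.1 0.026 [329.  34.]
.2 -0.026 [495.  20.]
.2 0.026 [325.  -4.]
```

View pics/c4.png

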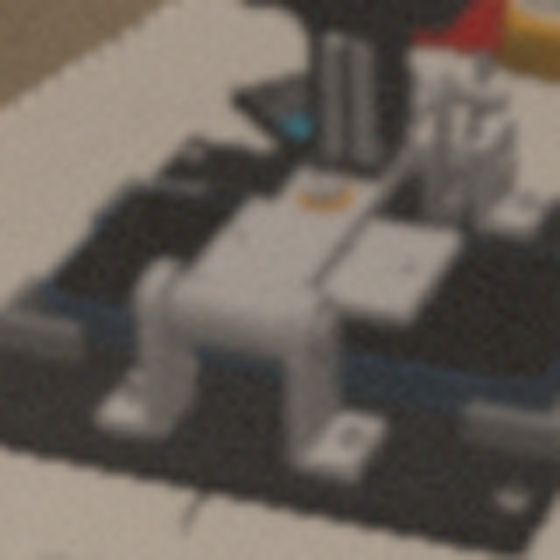

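>>> {"fn": "step_arm", "kwargs": {"moves": [[[0, 0, -1], 0], [[0, 0, 0], 0]]}}

```text
time: 5.2
tool_pos: [0.47, 0.2331, 0.0674]
eef_rot: [3.142, 0.0, 1.484]
wrist_force: [-1.7, -2.0, 3.1]
opening: 0.0001
grip_force: 1.5
```

>>> {"fn": "step_arm", "kwargs": {"moves": [[[0, 0, -1], 0], [[0, 0, 0], 0]]}}

```text
time: 5.4
tool_pos: [0.47, 0.233, 0.0664]
eef_rot: [3.142, 0.0, 1.484]
wrist_force: [-1.3, -2.0, 3.8]
opening: -0.0002
grip_force: 2.1
```

>>> {"fn": "step_arm", "kwargs": {"moves": [[[0, 0, -1], 0], [[0, 0, 0], 0]]}}

```text
time: 5.6
tool_pos: [0.47, 0.233, 0.0657]
eef_rot: [3.141, 0.0, 1.484]
wrist_force: [-1.3, -2.8, 7.7]
opening: 0.0001
grip_force: 3.8
```

>>> {"fn": "step_arm", "kwargs": {"moves": [[[0, 0, -1], 0], [[0, 0, 0], 0], [[0, 0, 0], 0], [[0, 0, 0], 0]]}}

```text
time: 6.0
tool_pos: [0.47, 0.233, 0.0651]
eef_rot: [3.141, 0.0, 1.484]
wrist_force: [-3.1, -3.2, 10.5]
opening: 0.0001
grip_force: 5.4
```

Foot is pressed and the step 1 condition has been held. I lift off and move to just inside the lever's grip.

>>> {"fn": "step_arm", "kwargs": {"moves": [[[0, 0, 15], 0], [[0, 0, 25], 0], [[0, 0, 25], 0], [[-1, -12, 0], 0], [[-2, -15, 0], 0], [[-2, -15, 0], 0], [[0, -9, 0], 0], [[0, 0, 0], 0]]}}

```text
time: 6.8
tool_pos: [0.4644, 0.1805, 0.1285]
eef_rot: [-3.14, 0.001, 1.481]
wrist_force: [0.5, -0.4, 0.3]
opening: -0.0
grip_force: 0.0
```

```bash
python3 - <<'E'
from h import *
o=observe();print(o["tool_pos"],o["wrist_force"])
s=imaging.grab_frame("side")[...,::-1]
cv2.imwrite("pics/s5.png",cv2.resize(s[200:350,270:370],None,fx=4,fy=4,interpolation=cv2.INTER_CUBIC))
E
```

```text
[0.46444396 0.180541   0.12847875] [ 0.47639446 -0.38456348  0.32180179]
```

View pics/s5.png

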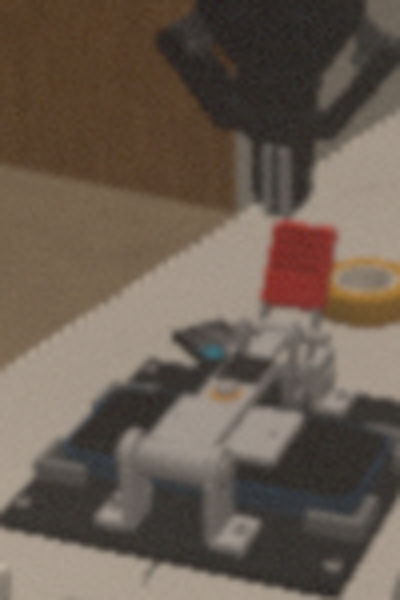

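Side: the strap is flat, the lever is up and the finger is aligned just in front of the red grip at (300,265). Now I push the lever over.

>>> {"fn": "step_arm", "kwargs": {"moves": [[[0, 0, -28], 0], [[-1, -16, 0], 0], [[-1, -8, -6], 0], [[-1, -8, -6], 0], [[-1, -7, -6], 0], [[0, -7, -6], 0], [[-1, -6, -8], 0], [[0, -5, -8], 0]]}}

```text
time: 7.65
tool_pos: [0.4601, 0.1248, 0.0609]
eef_rot: [3.141, -0.0, 1.483]
wrist_force: [0.1, 1.9, 1.9]
opening: 0.0001
grip_force: 1.2
```

>>> {"fn": "step_arm", "kwargs": {"moves": [[[0, -2, -4], 0], [[0, -2, -4], 0], [[0, 0, -3], 0], [[0, 0, -3], 0], [[0, 0, 0], 0]]}}

```text
time: 8.15
tool_pos: [0.4598, 0.1211, 0.0469]
eef_rot: [-3.141, 0.0, 1.484]
wrist_force: [-0.8, -0.9, -0.3]
opening: -0.0001
grip_force: 0.0
```

>>> {"fn": "step_arm", "kwargs": {"moves": [[[0, 0, -2], 0], [[0, 0, -2], 0], [[0, 0, 0], 0]]}}

```text
time: 8.45
tool_pos: [0.4599, 0.1212, 0.0431]
eef_rot: [-3.142, 0.0, 1.484]
wrist_force: [0.2, -0.4, 0.7]
opening: 0.0002
grip_force: 0.1
```

>>> {"fn": "step_arm", "kwargs": {"moves": [[[0, 0, -1], 0], [[0, 0, -1], 0], [[0, 0, 0], 0]]}}

```text
time: 8.75
tool_pos: [0.4601, 0.1212, 0.0423]
eef_rot: [3.141, -0.0, 1.484]
wrist_force: [-3.0, -0.9, 11.7]
opening: 0.0003
grip_force: 6.1
```

>>> {"fn": "step_arm", "kwargs": {"moves": [[[0, 0, -1], 0], [[0, 0, 0], 0], [[0, 0, 0], 0]]}}

```text
time: 9.05
tool_pos: [0.4602, 0.1213, 0.0419]
eef_rot: [3.141, -0.0, 1.484]
wrist_force: [-5.7, -1.0, 19.8]
opening: -0.0001
grip_force: 9.5
```

>>> {"fn": "step_arm", "kwargs": {"moves": [[[0, 0, 0], 0], [[0, 0, 0], 0], [[0, 0, 20], 0], [[0, 0, 40], 0], [[0, 0, 50], 0], [[-40, -20, 30], 0], [[-40, -20, 0], 0], [[0, 0, 0], 0]]}}

```text
time: 9.85
tool_pos: [0.3777, 0.0821, 0.178]
eef_rot: [-3.138, 0.001, 1.483]
wrist_force: [0.1, -0.6, -0.7]
opening: 0.0001
grip_force: 0.0
```

```bash
python3 - <<'E'
from h import *
o=observe();print(o["tool_pos"],o["wrist_force"])
s=imaging.grab_frame("side")[...,::-1];t=imaging.grab_frame("top")[...,::-1]
a=cv2.resize(s[250:350,270:390],None,fx=4,fy=4,interpolation=cv2.INTER_CUBIC)
b=cv2.resize(t[195:305,200:400],(800,440),interpolation=cv2.INTER_CUBIC)
im=np.zeros((600,800,3),np.uint8);im[:300,:360]=cv2.resize(a,(360,300));im[300:,:]=cv2.resize(b,(800,440))[70:370]
cv2.imwrite("pics/f.png",im)
E
```

```text
[0.37765591 0.08205123 0.1779687 ] [ 0.09534702 -0.58397833 -0.67056386]
```

View pics/f.png

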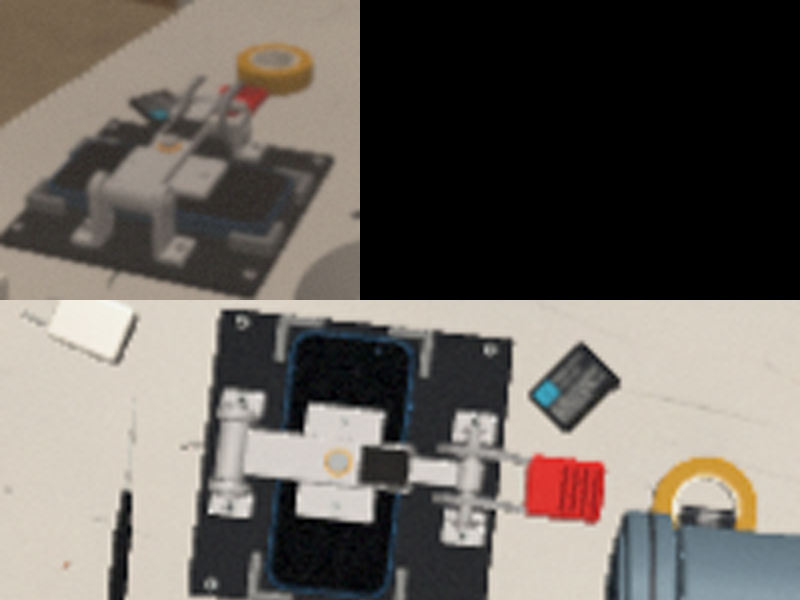

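Final views: the strap is level, the red lever is flat at top crop (565,490), hooks straddle the pin at (470,470), and the bystanders are where they were. I'll check the angles numerically.

```bash
python3 - <<'E'
from h import *
c={}
f={n:np.mean([imaging.grab_frame(n)[...,::-1].astype(float) for _ in range(4)],0).astype(np.uint8) for n in("side","top")}
for n in f:
    h=cv2.cvtColor(f[n],cv2.COLOR_BGR2HSV);m=((h[...,0]<5)|(h[...,0]>174))&(h[...,1]>120)&(h[...,2]>60)
    m[:250]=0 if n=="side" else m[:250]; m[:,:300]=0; m[:,400:]=0; m[285:]=0
    k,l,st,ce=cv2.connectedComponentsWithStats(m.astype(np.uint8));i=1+st[1:,4].argmax();c[n]=ce[i];print(n,st[i],ce[i])
p,e=tri(*[ray(n,*c[n]) for n in c]);d=p[:2]-[.4718,.2587];y=-(-.0883*d[0])*1+.996*d[1]
y=.0883*d[0]+.996*d[1];print(p,y,e,"lever",np.pi/3-np.arctan2(p[2]-.024,-(y+.074)))
old=cv2.resize(cv2.imread("pics/s5.png"),(100,150),interpolation=cv2.INTER_AREA)  # side[200:350,270:370]
new=f["side"][200:350,270:370]
g=lambda a:cv2.cvtColor(a,cv2.COLOR_BGR2GRAY).astype(np.float32)
for nm,(y0,y1,x0,x1) in {"ring/strap":(88,106,44,66),"posts(ref)":(108,142,22,66),"plate right":(110,148,70,99)}.items():
    a,b=[g(cv2.resize(q[y0:y1,x0:x1],None,fx=1,fy=1)) for q in(old,new)]
    print(nm,cv2.phaseCorrelate(a,b,cv2.createHanningWindow(a.shape[::-1],cv2.CV_32F)))
E
```

```text
side [349 279  10   6  40] [353.35 281.6 ]
top [331 251  20  17 276] [340.85507246 259.06521739]
[0.45416449 0.12910118 0.02087238] -0.130637640395139 [np.float64(0.005899506118760739), np.float64(0.0058995061187605505)] lever 1.1023631101728668
ring/strap ((0.48624340500721175, 0.3966958359716344), 0.9697944516385043)
posts(ref) ((0.4371044089143048, -0.13366732400928427), 0.966326708263821)
plate right ((0.021538148755139375, -0.20624535743922934), 1.0388233550389607)
```

```bash
python3 -c "
from station import ticket
print(ticket.sign_off())"
```

```text
the job is handed in; nothing more can be done
None
```

The job is handed in: the strap is over, the lever reads about 1.10 rad and met a hard stop at about 20 N, and the hand is clear, but `sign_off` gave no verdict, the strap lock was only inferred (it dropped about 1 mm under the hooks), and I viewed 11 pictures, one over the limit of 10.

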